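# Close the overfull sample box

## Robot

A 7-joint arm with a two-finger parallel gripper is mounted at the origin on the work surface. World frame = base frame: x ahead of the robot, y to its left, z up, the work surface at z = 0. Lengths are in m, angles in degrees, forces in N, time in s.
With the tool pointing down it reaches from about 0.4 to 0.875 m from the base axis. Payload 6.5 kg.
Tool frame: the origin (TCP) lies at the very end of the fingers, on their centre line; the grasp point (between the pads) lies 19 mm behind it; z points along the fingers, y is the line along which they close (so a half turn about z gives the same grasp; the last joint's range is limited). The gripper opens to 85 mm and grips with 20 to 120 N. Pads are 22 mm wide; open, the fingers measure 114 mm over their backs; the gripper's body (76 mm by 85 mm) begins 54 mm behind the grasp point. The pads swing forward as they close: fully open they stand 13 mm farther back than shut.
Start: joints at [72.983, 30.733, -0.252, 88.115, 0.149, 61.152, -4.079], TCP at [0.149, -0.633, 0.204] pointing down, gripper open.
Joint ranges: [-154.64, 154.64], [-21.42, 123.67], [-72.66, 72.17], [13.99, 137.28], [-74.86, 254.86], [10.95, 109.41], [-158.01, 158.01]. Speed limits (degrees/s): [136.94, 136.94, 180, 180, 180, 180, 180].

## Interface

Orientations are given as [roll, pitch, yaw] about the fixed x, y, z axes, in that order (R = Rz(yaw) Ry(pitch) Rx(roll)).
In Python, from cell import arm, planner, status, read_camera gives the robot as it stands. Calls block until the motion is done:
- arm.reach(position, orientation): joint-space move of the TCP to a pose.
- arm.move_l(position, attitude=None, v=0.15, stop_force=None): straight line of the TCP; attitude=None keeps the orientation; v is the mean speed in m/s. With stop_force (N) it stops when the force on the tool has changed by that much, and returns True; else False.
- arm.movej(angles): joint-space move.
- arm.let_go() and arm.grab(force=None): open the fingers fully, or close them until they stop; force is the grip in N (None keeps the last).
- arm.hold(seconds).
- planner.solve_ik(position, orientation): joint angles nearest the present ones, or None.
- status.get_obs(): the state.
- read_camera(name): name is "scene" or "top" or "wrist"; returns a dict with "pixels" (384x512x3 uint8, blue, green, red), "mtx" (3x3 intrinsics, pixels), "world_from_camera" (4x4, takes a point from camera to world coordinates). Camera axes: x right, y down, z forward; pixel columns grow to the right and rows downward; lengths in m; the calibration is good to about 2 mm. A picture is of the moment at which its call begins. There is no depth.
A pose or a line that the arm cannot do raises arm.PlanningError and nothing moves.
- arm.hand_in(): hands the job in; it is judged then, once.
The state is a dict: "clock": time; "joint_positions": joint angles; "qd": joint speeds; "joint_torque": joint torques, N m; "ee_pos": TCP position; "eef_rot": TCP orientation; "wrist_force": force on the tool from outside, world axes, zero at the start; "moment": the same for the moment, N m; "finger_gap": opening from 0.0 (shut) to 1.0 (fully open); "finger_force": force on a finger pad.
Only numpy, scipy, OpenCV 4.12 (cv2) and the standard library are available. Lean on these libraries where they do the work, as an engineer would, in place of code of your own. Each camera call takes 0.05 s, during which the arm holds its last target. There are 200 camera calls.

## Task

One bottle in the open metal sample box stands too tall, well above the fill line and the rim, so the lid cannot go on. First lift that tall bottle out and stand it upright in the shallow metal tray, keeping it upright all the way; then put the rectangular metal lid with the bar handle on the box so that it sits flat and fully home, and let go.

Things in the scene. Friction and masses are not known exactly. Their poses are not given: they have to be found in the camera images.
- box: Open steel box fixed to the bench, 170 (its x) x 130 (y) x 80 mm high; walls and floor 4 mm, opening 162 x 122 mm. Dark fill line inside at 62 mm. Low dividers (25 mm) make 2 x 2 cells: one holds the tall bottle, the others short white jars (40 mm across, 45 mm high) that are below the fill line. Origin: centre of the underside, on the bench; z up.
- tall_bottle: The tall white plastic bottle with a grey cap: a straight upright cylinder, 36 mm in diameter and 120 mm high including the cap (top 24 mm), about 0.14 kg. It starts standing in one of the four cells of the box, its top 44 mm above the rim of the box. Origin: centre of its underside; z along its axis, up.
- lid: Steel lid, 0.32 kg, flat on the bench on its plug. Plate 194 (its x) x 156 (y) x 4 mm; plug under it 136 x 92 x 10 mm, 13 to 15 mm play a side in the box. Bar handle on top along x, 80 x 14 x 14 mm, its middle 44 mm above the origin, posts at x = +-33 mm. Origin: centre of the plug's underside; z up. Fully home, the origin is 70 mm above the bench, long sides along the box's, either way round.
- tray: Shallow open metal tray, fixed to the bench, 150 mm (its x) by 130 mm (its y), rim 12 mm high, floor and walls 3 mm thick; empty. Origin: centre of the underside, on the bench; z up. It lies to one side of the box and the lid to the other; either may be left or right.
There are look-alikes about, which are no part of the job. Leave any green look-alike of the lid alone. What is shaped like the tray but green is not meant.

How it is judged (in metres and radians):
On the way:
1. the tall bottle stands upright in the tray, let go (horizontal distance between tall_bottle and tray below 0.075 m and z of tall_bottle in the frame of tray below 0.008 m and angle between tall_bottle's own z axis and vertical below 0.1 rad and contact force between tall_bottle and the fingers below 0.3 N), for 0.2 s.
At the end, for the whole second after the job is handed in: The tall bottle stands upright (0.1 rad) on the tray floor within 75 mm of its centre; the lid lies flat (0.04 rad) and fully home on the box: origins within 24 mm sideways, 65 to 73 mm apart in height, long sides within 0.27 rad; both at rest (horizontal distance between tall_bottle and tray below 0.075 m and z of tall_bottle in the frame of tray below 0.008 m and angle between tall_bottle's own z axis and vertical below 0.1 rad and horizontal distance between lid and box below 0.024 m and z of lid in the frame of box between 0.065 and 0.073 m and angle between lid's own z axis and vertical below 0.04 rad and angle between the x axis of lid and the x axis of box, either way round below 0.27 rad and linear speed of each of lid, tall_bottle below 0.02 m/s); the robot touches nothing.
It fails at once if the tall bottle is tipped more than 45 degrees (angle between tall_bottle's own z axis and vertical above 0.785 rad).
It also fails if it takes over 59 s, if anything falls off the work surface, if the arm or the gripper's body presses on something with over 40 N, if the wrist force passes 120 N, or if a joint passes its speed limit or range.

## Working session

There is one attempt and no reset: what is moved stays moved. The work goes in short steps, each a Python script; the robot and the scene stay as the last script left them, time stands still between calls to the robot, and variables do not carry over. Pictures are saved under pics/ and viewed, at most 12 in all, crops included, and the job is handed in when it is done.

```bash
mkdir -p pics; ls; python3 - <<'E'
from cell import arm, planner, status, read_camera
import cv2, numpy as np
for n in ("top","scene"):
    c=read_camera(n); cv2.imwrite(f"pics/{n}0.png",c["pixels"]); print(n,c["mtx"].round(1).tolist(),c["world_from_camera"].round(3).tolist())
o=status.get_obs(); print(o["clock"],o["ee_pos"],o["eef_rot"])
E
```

```text
pics
top [[409.8, 0.0, 254.1], [0.0, 409.8, 197.8], [0.0, 0.0, 1.0]] [[0.021, -0.992, 0.127, 0.278], [-1.0, -0.022, -0.009, 0.12], [0.012, -0.127, -0.992, 1.384], [0.0, 0.0, 0.0, 1.0]]
scene [[353.5, 0.0, 255.4], [0.0, 353.5, 188.2], [0.0, 0.0, 1.0]] [[-0.875, 0.385, -0.295, 0.806], [0.485, 0.688, -0.54, 0.744], [-0.004, -0.615, -0.789, 0.957], [0.0, 0.0, 0.0, 1.0]]
0.1 [ 0.14853027 -0.63219507  0.20339218] [-1.79911666e+02  7.08684897e-03  1.32272769e+01]
```

View pics/top0.png

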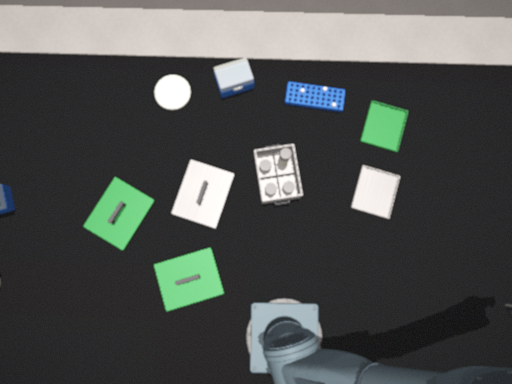

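View pics/scene0.png

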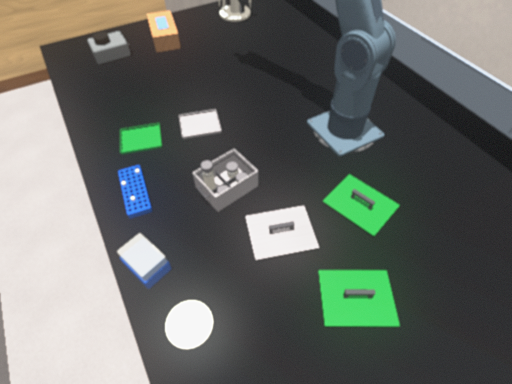

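Candidates in the top picture:
- **Lid:** grey-white (203,194), or green (119,213) and (189,279). I choose the grey one.
- **Tray:** grey-white (376,192), or green (385,126). I choose the grey one.
- **Tall bottle:** upper-right cell of the box, about (284,155). The other three cells hold the short jars.

I'll check the choice in one close crop.

```bash
cat > h.py <<'E'
import numpy as np, cv2
from cell import arm, planner, status, read_camera
def world(c,uv,z):
    uv=np.atleast_2d(np.array(uv,float)); T=c["world_from_camera"]
    d=np.c_[uv,np.ones(len(uv))]@np.linalg.inv(c["mtx"]).T@T[:3,:3].T
    return T[:3,3]+d*((z-T[2,3])/d[:,2])[:,None]
def rect(c,seed,z,thr=110,win=45):
    """rectangle of the bright blob at seed: centre xy, sides, angle (deg) of long side in world"""
    g=c["pixels"].min(2); x,y=seed
    m=np.zeros_like(g); m[y-win:y+win,x-win:x+win]=(g[y-win:y+win,x-win:x+win]>thr)*255
    n,l,s,_=cv2.connectedComponentsWithStats(m); 
    k=l[y-5:y+6,x-5:x+6]; k=np.bincount(k[k>0]).argmax()
    pts=np.argwhere(l==k)[:,::-1]
    # pixel corners, so that outer edges count
    p=np.concatenate([pts+o for o in ([-.5,-.5],[.5,-.5],[-.5,.5],[.5,.5])])
    w=world(c,p,z)[:,:2]
    (cx,cy),(a,b),ang=cv2.minAreaRect((w*1000).astype(np.float32))
    if a<b: a,b,ang=b,a,ang+90
    return (cx/1000,cy/1000),(a,b),(ang+90)%180-90
E
python3 - <<'E'
from h import *
c=read_camera("top"); p=c["pixels"]
cv2.imwrite("pics/crop.png",cv2.resize(p[135:225,165:405],None,fx=3.3,fy=3.3,interpolation=cv2.INTER_CUBIC))
print("lid",rect(c,(195,200),.014),"tray",rect(c,(376,192),.012))
print("box",rect(c,(260,195),.08,60))
print("bottle top",world(c,[285,153],.124))
E
```

```text
lid ((0.4653465576171875, 0.28086651611328123), (204.61325073242188, 167.4587860107422), -17.141624450683594) tray ((0.4852312622070313, -0.30457879638671875), (161.63482666015625, 141.66629028320312), -15.587860107421875)
box ((0.520579345703125, 0.031159896850585938), (192.36581420898438, 145.82858276367188), 10.1282377243042)
bottle top [[0.58328067 0.0138087  0.124     ]]
```

View pics/crop.png

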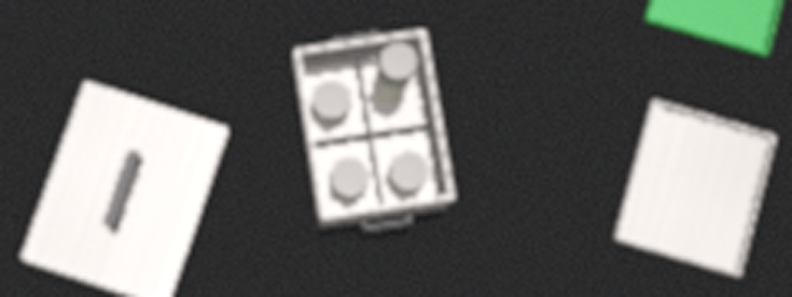

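The crop confirms the tall bottle in the box's far-right cell, with its cap at about px (285,153). The grey lid with the bar is on the left and the grey empty tray on the right. I'll take a closer look with the wrist camera from above the box.

```bash
python3 - <<'E'
from h import *
arm.reach([.52,.0,.42],[180,0,10])
o=status.get_obs(); print(o["clock"],o["ee_pos"],o["eef_rot"],o["joint_positions"])
c=read_camera("wrist"); print(c["world_from_camera"].round(3).tolist(),c["mtx"].round(1).tolist())
cv2.imwrite("pics/w1.png",c["pixels"]); np.save("w1.npy",dict(c),allow_pickle=True)
E
```

```text
2.85 [ 0.52003219 -0.00103596  0.4196607 ] [1.79997242e+02 3.53227439e-02 9.90654087e+00] [ 29.16373359  12.53863941 -41.02382355  87.72757218   8.25888005
  82.85738632 -92.30892664]
[[0.172, -0.946, -0.276, 0.591], [-0.985, -0.165, -0.048, 0.011], [0.0, 0.28, -0.96, 0.591], [0.0, 0.0, 0.0, 1.0]] [[295.1, 0.0, 256.1], [0.0, 295.1, 188.2], [0.0, 0.0, 1.0]]
```

View pics/w1.png

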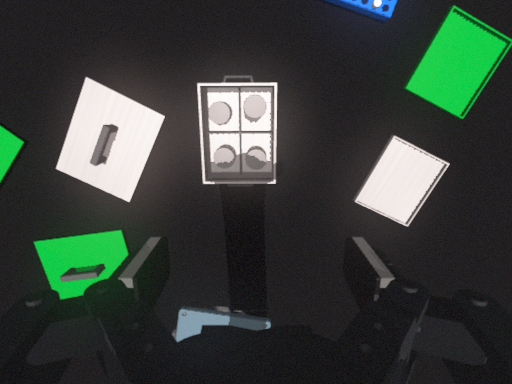

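The wrist picture shows everything: the box rim with corners near (198,84), (276,83), (276,183) and (204,183), the cap at about (255,106), the lid at (110,140) and the tray at (402,180). I'll compute positions from this picture and the top one.

```bash
python3 - <<'E'
from h import *
c=np.load("w1.npy",allow_pickle=True).item(); t=read_camera("top")
w=world(c,[(198,84),(276,83),(276,183),(204,183)],.08); print(w.round(4)[:,:2], w.mean(0).round(4))
print([np.linalg.norm(w[i]-w[(i+1)%4]).round(3) for i in range(4)])
k=[(165+(u+.5)/3.3-.5,135+(v+.5)/3.3-.5) for u,v in [(295,46),(427,28),(457,198)]]
print("top rim",world(t,k,.08).round(4)[:,:2])
print("bottle wrist",world(c,(255.5,105.5),.124).round(4),"top",world(t,(284.9,152.8),.124).round(4))
for n,cc,s1,s2 in (("wrist",c,(85,160),(402,180)),("top",t,(195,200),(376,192))):
    print(n,"lid",rect(cc,s1,.014,100,70),"tray",rect(cc,s2,.012,100,60))
p=cv2.resize(c["pixels"][70:200,185:290],None,fx=4.5,fy=4.5,interpolation=cv2.INTER_CUBIC); cv2.imwrite("pics/w1c.png",p)
E
```

```text
[[ 0.6025  0.1089]
 [ 0.626  -0.0164]
 [ 0.4599 -0.0487]
 [ 0.4376  0.0785]] [0.5315 0.0306 0.08  ]
[np.float64(0.127), np.float64(0.169), np.float64(0.129), np.float64(0.168)]
top rim [[ 0.6062  0.1112]
 [ 0.6276 -0.0191]
 [ 0.4584 -0.0498]]
bottle wrist [[0.5858 0.0105 0.124 ]] top [[0.5839 0.0141 0.124 ]]
wrist lid ((0.4663646240234375, 0.28057839965820314), (198.8023223876953, 159.78993225097656), -17.158172607421875) tray ((0.48689129638671874, -0.3059183959960938), (155.3063507080078, 135.7864227294922), -15.592391967773438)
top lid ((0.4657498779296875, 0.28103103637695315), (205.31008911132812, 168.16827392578125), -17.15142059326172) tray ((0.4865634765625, -0.2541279296875), (414.74261474609375, 288.7027282714844), 1.950054407119751)
```

View pics/w1c.png

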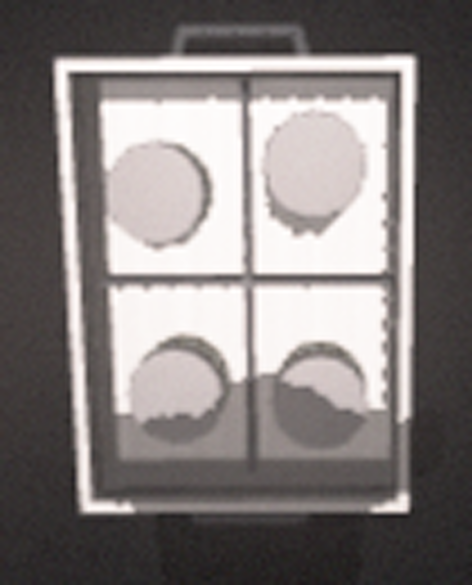

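Box centre is at about (0.532, 0.031) with yaw 10.5°. The bottle is at (0.585, 0.0125), the lid at (0.466, 0.281) with yaw -17.2°, and the tray at (0.486, -0.305). Next I grasp the bottle.

```bash
python3 - <<'E'
from h import *
A=[180,0,10.5]; B=[.585,.0125]
arm.reach(B+[.2],A)
print(arm.move_l(B+[.086],v=.1,stop_force=15))
arm.grab(30)
o=status.get_obs(); print(o["clock"],o["ee_pos"],o["finger_gap"],o["finger_force"],o["wrist_force"])
arm.move_l(B+[.23],v=.1)
o=status.get_obs(); print(o["clock"],o["ee_pos"],o["finger_gap"],o["finger_force"],o["wrist_force"])
c=read_camera("scene"); cv2.imwrite("pics/s2.png",c["pixels"][90:260,100:340].repeat(3,0).repeat(3,1))
E
```

```text
False
5.6833 [0.58531036 0.01256955 0.08637772] 0.4049882168260166 29.783729016780853 [-1.01213231  0.51149267  3.67686943]
7.275 [0.58457692 0.01241877 0.22932127] 0.4014175309381244 29.982767701148987 [ 0.43559676  0.3907282  -1.39790865]
```

View pics/s2.png

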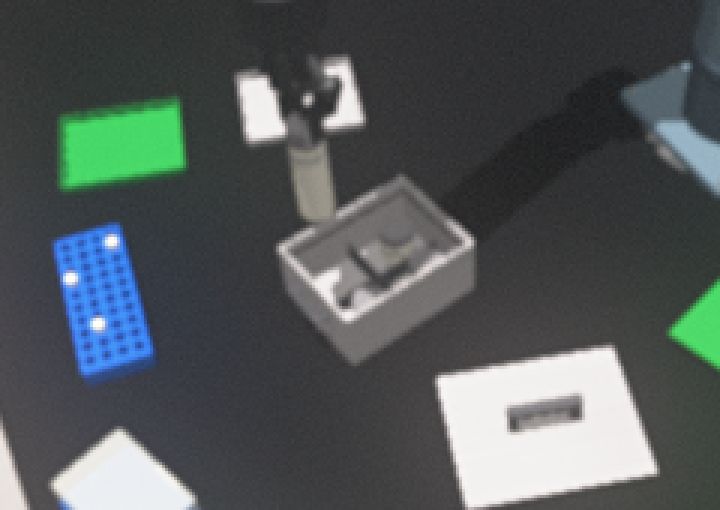

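The bottle hangs upright in the gripper above the box (crop px 315,185). Next I take it to the tray.

```bash
python3 - <<'E'
from h import *
T=[.4865,-.3055]
arm.move_l(T+[.22],v=.15)
arm.move_l(T+[.10],v=.1)
print(arm.move_l(T+[.080],v=.02,stop_force=4))
o=status.get_obs(); print(o["clock"],o["ee_pos"],o["wrist_force"])
arm.let_go(); arm.hold(.2)
arm.move_l(T+[.25],v=.15)
print(status.get_obs()["clock"])
c=read_camera("top"); a=c["pixels"][130:240,150:420]; s=read_camera("scene")["pixels"][80:260,90:360]
print(read_camera("wrist")["world_from_camera"].shape)
cv2.imwrite("pics/t3.png",np.vstack([cv2.resize(a,(660,269)),cv2.resize(s,(480,320)).copy() if 0 else cv2.copyMakeBorder(cv2.resize(s,(480,320)),0,0,0,180,0)]))
E
```

```text
True
11.7583 [ 0.4866105  -0.30538629  0.08539154] [0.11712222 0.21817382 4.51786019]
13.7583
(4, 4)
```

View pics/t3.png

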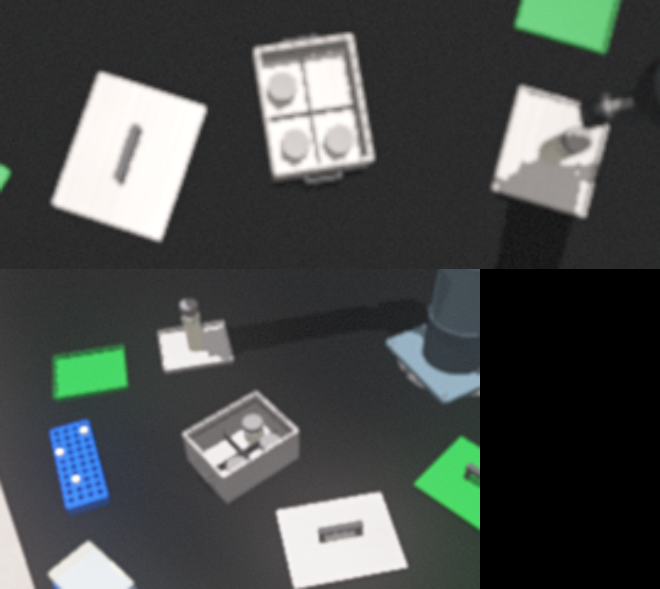

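The bottle stands upright in the tray (top view px 575,140 to 550,160; scene px 190,325). Next I pick up the lid by its bar.

```bash
python3 - <<'E'
from h import *
L=[.466,.281]; A=[180,0,-17.15]
arm.reach(L+[.22],A)
print(status.get_obs()["clock"], arm.move_l(L+[.0245],v=.1,stop_force=12))
arm.grab(90)
o=status.get_obs(); print(o["clock"],o["ee_pos"],o["finger_gap"],o["finger_force"])
arm.move_l(L+[.20],v=.1)
X=[.5325,.0306]
arm.move_l(X+[.20],[180,0,10.5],v=.12)
o=status.get_obs(); print(o["clock"],o["ee_pos"],o["eef_rot"],o["finger_gap"],o["finger_force"],o["wrist_force"],o["moment"])
a=read_camera("top")["pixels"][110:250,150:420]; s=read_camera("scene")["pixels"][80:260,90:360]
w=read_camera("wrist")["pixels"]
cv2.imwrite("pics/l4.png",np.hstack([np.vstack([cv2.resize(a,(400,207)),cv2.resize(s,(400,267))]),cv2.resize(w,(400,474))]))
E
```

```text
16.0167 False
18.8917 [0.46602213 0.28102042 0.02450247] -0.0025501728732618936 0.0
23.1083 [0.53238203 0.0311504  0.20001255] [-1.79988423e+02  1.04588095e-03  1.05401750e+01] 0.005196778139864953 0.0 [0.28926023 0.06815311 0.3892877 ] [-0.00502382  0.02351102 -0.01453495]
```

View pics/l4.png

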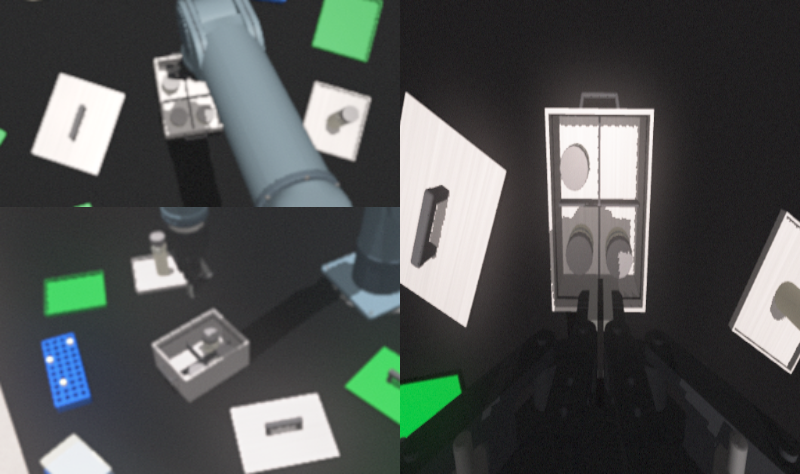

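The grasp failed: the gripper is shut and empty, and the lid still lies where it was (scene px about 281,228). I'll go back, remeasure the bar from close by, and look before closing.

```bash
python3 - <<'E'
from h import *
arm.let_go(); print(status.get_obs()["finger_gap"])
L=[.466,.281]; A=[180,0,-17.15]
arm.reach(L+[.16],A)
c=read_camera("wrist"); np.save("w5.npy",dict(c),allow_pickle=True)
print(arm.move_l(L+[.045],v=.1,stop_force=8)); o=status.get_obs(); print(o["clock"],o["ee_pos"],o["finger_gap"],o["wrist_force"])
d=read_camera("wrist")["pixels"]; s=read_camera("scene")["pixels"][150:290,200:360]
cv2.imwrite("pics/l5.png",np.hstack([np.vstack([cv2.resize(c["pixels"],(400,300)),cv2.resize(d,(400,300))]),cv2.copyMakeBorder(cv2.resize(s,(400,350)),0,250,0,0,0)]))
E
```

```text
0.9961451243866574
False
26.4167 [0.46648732 0.28133668 0.045617  ] 0.9996451157497405 [-0.18744884 -0.38088974  0.70701191]
```

View pics/l5.png

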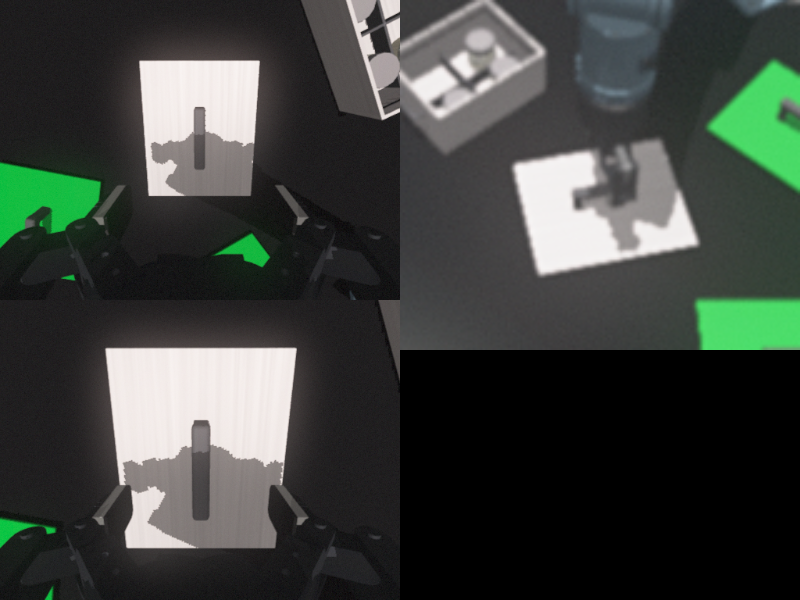

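In the wrist view the bar spans (200,108) to (200,168) in the upper panel. The fingers straddle it, though toward its near end. I'll compute the bar's true position.

```bash
python3 - <<'E'
from h import *
c=np.load("w5.npy",allow_pickle=True).item()
k=np.array([(199.5,107),(199.5,169)])*1.28
for z in (.051,.037): print(z,world(c,k,z).round(4), world(c,k,z).mean(0))
print(rect(c,(215,200),.014,90,120), c["world_from_camera"][:3,3])
q=np.array([(139,61),(260,61),(252,195),(149,196)])*1.28
w=world(c,q,.014);print(w.round(4),w.mean(0))
E
```

```text
0.051 [[0.5057 0.2678 0.051 ]
 [0.4293 0.2915 0.051 ]] [0.46754064 0.27966115 0.051     ]
0.037 [[0.5043 0.2683 0.037 ]
 [0.4241 0.2932 0.037 ]] [0.46415696 0.28073432 0.037     ]
((0.4654241027832031, 0.2808790588378906), (191.80853271484375, 157.96713256835938), -17.2056884765625) [0.53525283 0.25818541 0.33116017]
[[0.5812 0.3263 0.014 ]
 [0.535  0.1769 0.014 ]
 [0.3511 0.232  0.014 ]
 [0.396  0.3826 0.014 ]] [0.46585252 0.2794623  0.014     ]
```

The bar really is under the TCP, so the position was right. I'll descend and watch the closing itself.

```bash
python3 - <<'E'
from h import *
L=[.466,.2805]
print(arm.move_l(L+[.026],v=.08,stop_force=8)); o=status.get_obs(); print(o["clock"],o["ee_pos"],o["finger_gap"],o["wrist_force"])
d=read_camera("wrist")["pixels"]
arm.grab(40); o=status.get_obs(); print(o["clock"],o["ee_pos"],o["finger_gap"],o["finger_force"],o["wrist_force"])
arm.hold(.3); o=status.get_obs(); print(o["clock"],o["finger_gap"],o["finger_force"],o["wrist_force"])
e=read_camera("wrist")["pixels"]
cv2.imwrite("pics/l6.png",cv2.resize(np.hstack([d,e]),(800,300)))
E
```

```text
False
26.9083 [0.46538382 0.28011301 0.02519493] 0.9964451040061935 [ 0.37648895 -0.59844076  0.03366872]
27.725 [0.4659767  0.28049492 0.02599857] -0.00223093046307161 0.0 [ 0.76526084  0.38598927 -0.33720567]
28.025 0.0014011364798770928 0.0 [0.70332712 0.94702217 1.23653271]
```

View pics/l6.png

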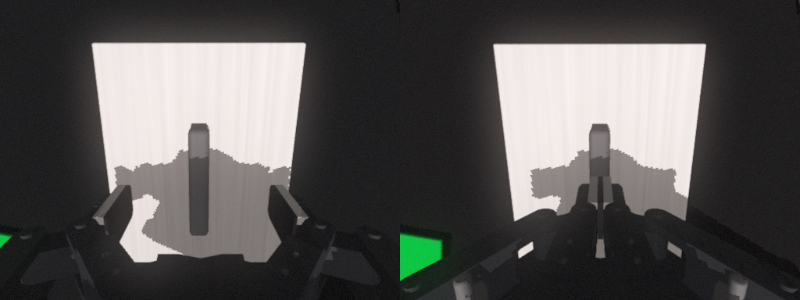

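The shut fingers close above the bar: in the right panel their tips cover it at (600,178). The real fingertips therefore sit higher than the stated TCP. I'll measure that offset by lightly touching the bar top, at z = 0.051, with the shut fingers.

```bash
python3 - <<'E'
from h import *
L=[.466,.2805]
print(arm.move_l(L+[.004],v=.02,stop_force=4)); o=status.get_obs(); print(o["clock"],o["ee_pos"],o["wrist_force"])
E
```

```text
True
28.45 [0.46613358 0.28058721 0.02402249] [-0.50082355 -0.24732421  5.86122147]
```

Contact came at TCP z = 0.024, so the real fingertips are 27 mm above the reported TCP. I'll correct for that and grasp again.

```bash
python3 - <<'E'
from h import *
L=[.466,.2805]
arm.move_l(L+[.045],v=.1); arm.let_go()
print(arm.move_l(L+[-.001],v=.06,stop_force=8)); o=status.get_obs(); print(o["ee_pos"])
arm.grab(90); o=status.get_obs(); print(o["clock"],o["ee_pos"],o["finger_gap"],o["finger_force"],o["wrist_force"])
if o["finger_gap"]>.08:
    arm.move_l(L+[.17],v=.1)
    arm.move_l([.5325,.0306,.17],[180,0,10.5],v=.12)
    o=status.get_obs(); print(o["clock"],o["ee_pos"],o["finger_gap"],o["finger_force"],o["wrist_force"],o["moment"])
s=read_camera("scene")["pixels"][80:260,90:360]; w=read_camera("wrist")["pixels"]
cv2.imwrite("pics/l7.png",np.hstack([cv2.resize(s,(400,300)),cv2.resize(w,(400,300))]))
E
```

```text
False
[ 0.46622892  0.28071229 -0.00078313]
31.175 [ 0.46616223  0.28064097 -0.00066854] 0.1442468123149622 88.39246988296509 [-0.68960007 -0.83438694  4.65779053]
35.3417 [0.53238148 0.03118578 0.17000837] 0.14310474230765752 87.69091844558716 [-0.1486522  -0.35979074 -3.23465306] [-2.07286577e-03  1.32346902e-05  2.69173516e-02]
```

View pics/l7.png

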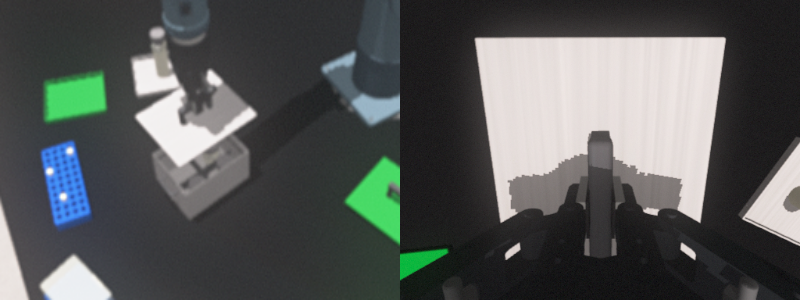

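The lid is held level above the box at the matching yaw. The force shows 3.2 N, which is its weight. Next I lower it.

```bash
python3 - <<'E'
from h import *
X=[.5325,.0306]
print(arm.move_l(X+[.095],v=.08,stop_force=8))
print(arm.move_l(X+[.064],v=.025,stop_force=6)); o=status.get_obs(); print(o["clock"],o["ee_pos"],o["wrist_force"],o["moment"])
E
```

```text
False
True
37.475 [0.53227949 0.03057568 0.06932913] [-1.06935782 -0.10955257  4.72177717] [-0.06953018  0.19093409  0.02605528]
```

Contact came exactly at the expected home height of 0.0693. Now I release, back off and check.

```bash
python3 - <<'E'
from h import *
X=[.5325,.0306]
arm.let_go(); arm.hold(.2); arm.move_l(X+[.25],v=.15)
print(status.get_obs()["clock"])
w=read_camera("wrist"); print(rect(w,(256,150),.084,100,110))
s=read_camera("scene")["pixels"][80:260,90:360]
cv2.imwrite("pics/l8.png",np.hstack([cv2.resize(s,(400,300)),cv2.resize(w["pixels"],(400,300))]))
E
```

```text
39.7333
((0.5326732788085937, 0.029890899658203126), (195.06405639648438, 158.08615112304688), 10.513550758361816)
```

View pics/l8.png

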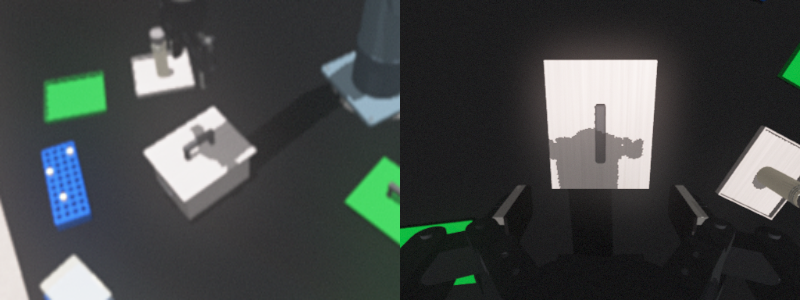

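The lid lies flat on the box. Fitted at the home height, the plate measures 195 x 158 mm and is centred within 1 mm of the box at 10.5°. The bottle stands in the tray, and the gripper is clear of everything.

```bash
python3 -c "
from cell import arm
print(arm.hand_in())"
```

```text
the job is handed in; nothing more can be done
None
```

The tall bottle is standing upright in the metal tray and the lid is flat and fully home on the box; I handed the job in at about 40 s, but the hand-in returned no verdict. The first two lid grasps closed on air because the fingertips sit 27 mm above the reported TCP; correcting for that fixed it.

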